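Load the last tumbler and tilt the glass rack to drain

ROBOT

A 6-joint arm with a two-finger parallel gripper is mounted at the origin on the work surface. World frame = base frame: x ahead of the robot, y to its left, z up, the work surface at z = 0. Lengths are in m, angles in degrees, forces in N, time in s.
With the tool pointing down it reaches from about 0.4 to 0.825 m from the base axis. Payload 7 kg.
Tool frame: the origin (TCP) lies on the centre line of the jaws, within the pads' length; the fingertips stand 17 mm ahead of it and the grasp point (between the pads) lies 2 mm behind it; y points along the fingers, z is the direction in which the jaws open and shut, and the axes are right-handed (so a half turn about y gives the same grasp; the last joint's range is limited). The gripper opens to 88 mm and grips with 3 to 60 N. Pads are 19 mm wide; open, the fingers measure 130 mm over their backs; the gripper's body (78 mm by 193 mm) begins 47 mm behind the grasp point.
Start: joints at [16.507, 20.546, 0.682, 0, -70.136, -16.507], TCP at [0.675, -0, 0.244] pointing down, gripper open.
Joint ranges: [-176.03, 176.03], [-82.01, 121.73], [-58.28, 71.71], [-173.87, 95.51], [-174.79, -0.11], [-173.66, 173.66]. Speed limits (degrees/s): [136.94, 136.94, 172.46, 180, 180, 180].

INTERFACE

Orientations are given as [roll, pitch, yaw] about the fixed x, y, z axes, in that order (R = Rz(yaw) Ry(pitch) Rx(roll)).
In Python, from plant import r, capture, camera_info gives the robot as it stands. The module is installed in compiled form; this text tells all that it offers.
- The arm moves only by the tool apply_moves, never from a script. Its argument "deltas" is a list of rows, each an object of numbers: "tx", "ty", "tz": the shift along the tool's x, y, z in m; "turn": the turn about the tool's y in rad; "gripper": the finger opening in m, from 0 to 0.0876. A call has 1 to 5 rows; each row is the pose to reach, as a shift and turn from the pose commanded when the call began, along the tool's axes at that moment; what a row does not reach only later rows make up. A row lasts 1/10 s, in which the tool goes at most 50 mm and 8.59 degrees, less where a joint would pass 70% of its speed; a pose out of reach is approached as far as the arm can. A call with a gripper value outside its range is refused whole. The fingers move at their own pace and stop on an object; "newtons" is the grip in N (left out, the last holds). Time passes only in rows, so rows that repeat a pose let the fingers close. It gives the time, the measured TCP pose, the force and the opening at its end, in the units of the state.
- r.get_state(): the state, without advancing time (a new reading comes with each control period).
- capture(name): name is "scene" or "side" or "wrist"; returns (picture, depth): 480x640x3 uint8, red, green, blue; 480x640 float32, m along the optical axis (not along the pixel's ray), 0 where there is no reading.
- camera_info(name): a dict with "K" (3x3 intrinsics, pixels), "eye" and "orientation" of the camera in the world; the wrist camera has in their place "tool_from_camera" (4x4, takes a point from camera to tool coordinates, whose origin is the TCP and whose axes are the tool frame's). Camera axes: x right, y up, looking along -z (the intrinsics and any distortion apply to the point x, -y, -z); pixel columns grow to the right and rows downward; lengths in m; the calibration is good to about 2 mm. A picture is of the moment at which its call begins: read the wrist's pose just before it. camera_info takes no time and is no camera call.
- r.close_job(): hands the job in, once; it reports no verdict.
The state is a dict: "time_s": time; "joints": joint angles; "qd": joint speeds; "joint_torque": joint torques, N m; "tcp_pos": TCP position; "eef_rot": TCP orientation; "contact_force": force on the tool from outside, world axes, zero at the start; "moment": the same for the moment, N m; "gripper_width": finger opening in m.
Only numpy, scipy, OpenCV 4.12 (cv2) and the standard library are available. Lean on these libraries where they do the work, as an engineer would, in place of code of your own. Each camera call takes 0.05 s, during which the arm holds its last target.

TASK

Stand the last amber tumbler mouth down, like the others, in the empty compartment of the blue rack while the rack is still level. Then pull the red knob of the index pin out along its lever, ease the lever away from you to the next hole, so that the rack tilts one step, and let the pin spring fully home in it. Be gentle: no tumbler may topple or jump in the rack, and the other things on the table stay where they are.

Things in the scene. Friction and masses are not known exactly. Their poses are not given: they have to be found in the camera images.
- stand: Stainless tilt stand, 340 (x) by 380 (y) mm, fixed to the table, in another place and turn each time. Origin: centre of its underside at table height. x points to its far side (away from the robot), y left, z up. Two uprights carry a tilting cradle with the blue glass rack. On its right (-y) side are the index sector and, outside it, the index lever with the red knob.
- rack (a point): Centre of the rack's floor, 110 mm over the table when level; tilts with the rack. Blue rack, 290 by 290 mm: 3 by 3 compartments at 94 mm pitch, each about 90 mm clear inside, this point in the middle of the centre one. Dividers stand 48 mm, outer walls 58 mm over the floor.
- slot (a point): Centre of the floor of the empty compartment: near row, left corner of the rack (94 mm towards the robot and 94 mm left of the rack's centre). It tilts with the rack; x, y and z as the stand's when level.
- cradle (a joint): Tilt of cradle, rack and index lever together about the axle, rad: 0 level (pin in the near hole), 0.349 pin in the next (middle) hole, 0.698 in the far hole. Positive lowers the rack's far side and moves the lever's top away from the robot. Nearly balanced; friction of about 0.22 N m holds it where it is put. Play in a hole about 0.012 rad either way.
- pin (a joint): How far the index pin is pulled out along the lever, m: 0 home in a hole, 0.009 tip on top of the rim (clear above that), 0.018 fully out. A spring pushes it home with 6 N (home) to 9.6 N (fully out). Let go within about 2 degrees of a hole's centre, the rounded tip drops in by itself; else it rides on the rim until the lever is moved over the hole.
- knob (a point): Centre of the red ball knob, 32 mm across, on the outer end of the pin; 158 mm from the axle with the pin home, farther as it is pulled out. z of this point points along the lever, away from the axle. Rack level: lever leans 20 degrees towards the robot; pin in the next hole: lever upright. Knob free all round and above; top of the barrel below it is 21 mm under its centre.
- axle (a point): Point on the level tilt axis, which runs along the stand's y: 145 mm over the table, 176 mm to the right (-y) of the stand's middle, in the plane in which knob and pin swing.
- hole_level (a point): Mouth of the index hole that holds the rack level (pin in it at the start): nearest the robot of three brass-bushed holes, 12 mm wide, 20 degrees apart on the curved rim (100 mm radius about the axle, 16 mm wide) of the fixed index sector, seen from above.
- hole_next (a point): Mouth of the next index hole, the middle one, right above the axle, 245 mm over the table: rack tilted 20 degrees.
- hole_steep (a point): Mouth of the farthest index hole: rack tilted 40 degrees, not wanted here.
- tumbler: The loose amber plastic tumbler, standing mouth down on the table to the left of the stand. 105 mm high, 66 mm across at the mouth (below), 59 mm at its base (above), 61 mm at 80 mm height; 0.11 kg. Origin: centre of the mouth, at its foot; z up through the base. Gripped at 75 to 90 mm height the fingers stay clear of the rack walls and dividers.
- glass1: Amber tumbler like the loose one, mouth down in the rack compartment: near row, middle (within 8 mm of its middle either way). Origin: centre of its mouth.
- glass2: Amber tumbler like the loose one, mouth down in the rack compartment: near row, right (within 8 mm of its middle either way). Origin: centre of its mouth.
- glass3: Amber tumbler like the loose one, mouth down in the rack compartment: middle row, left (within 8 mm of its middle either way). Origin: centre of its mouth.
- glass4: Amber tumbler like the loose one, mouth down in the rack compartment: the centre (within 8 mm of its middle either way). Origin: centre of its mouth.
- glass5: Amber tumbler like the loose one, mouth down in the rack compartment: middle row, right (within 8 mm of its middle either way). Origin: centre of its mouth.
- glass6: Amber tumbler like the loose one, mouth down in the rack compartment: far row, left (within 8 mm of its middle either way). Origin: centre of its mouth.
- glass7: Amber tumbler like the loose one, mouth down in the rack compartment: far row, middle (within 8 mm of its middle either way). Origin: centre of its mouth.
- glass8: Amber tumbler like the loose one, mouth down in the rack compartment: far row, right (within 8 mm of its middle either way). Origin: centre of its mouth.
- spray: Bystander: white spray bottle with green trigger head, 76 mm across, 230 mm high, upright on the table at the far left. Origin: centre of its foot.
- brush: Bystander: dish brush with yellow handle and white bristles, 240 mm long, lying bristles down on the table at the near right. Origin under its middle.
- bowl: Bystander: white bowl, 130 mm across, 50 mm high, on the table at the far right. Origin: centre of its foot.
Things that resemble listed ones, but are neither listed nor needed, are in the scene too. What is shaped like the glass1 but pink is not meant.

How it is judged (in metres and radians):
On the way, in this order (a step that is already met when the one before it is completed fails the run):
1. the tumbler stands mouth down in the empty compartment, let go, with the rack level and the pin home (x of tumbler in the frame of slot between -0.022 and 0.022 m and y of tumbler in the frame of slot between -0.022 and 0.022 m and z of tumbler in the frame of slot between -0.008 and 0.01 m and angle between the z axis of tumbler and the z axis of slot, either way round below 0.12 rad and contact force between the fingers and tumbler below 0.1 N and value of joint cradle below 0.05 rad and value of joint pin below 0.004 m), for 0.2 s.
2. the pin is pulled clear of the hole (value of joint pin above 0.009 m), for 0.1 s.
At the end, for the whole second after the job is handed in: Rack tilted one step (0.349 rad within 0.034), pin home in the middle hole (under 4 mm out), at rest; all nine tumblers mouth down, flat on the rack floor (within 10 mm, 0.12 rad), at rest, the loose one in the formerly empty compartment (within 22 mm of its middle each way) (x of tumbler in the frame of slot between -0.022 and 0.022 m and y of tumbler in the frame of slot between -0.022 and 0.022 m and z of tumbler in the frame of slot between -0.008 and 0.01 m and angle between the z axis of each of tumbler, glass1, glass2, glass3, glass4, glass5, glass6, glass7, glass8 and the z axis of slot, either way round below 0.12 rad and z of glass1 in the frame of slot between -0.008 and 0.01 m and z of glass2 in the frame of slot between -0.008 and 0.01 m and z of glass3 in the frame of slot between -0.008 and 0.01 m and z of glass4 in the frame of slot between -0.008 and 0.01 m and z of glass5 in the frame of slot between -0.008 and 0.01 m and z of glass6 in the frame of slot between -0.008 and 0.01 m and z of glass7 in the frame of slot between -0.008 and 0.01 m and z of glass8 in the frame of slot between -0.008 and 0.01 m and value of joint cradle between 0.315 and 0.383 rad and value of joint pin below 0.004 m and velocity of joint cradle between -0.05 and 0.05 rad/s and linear speed of each of tumbler, glass1, glass2, glass3, glass4, glass5, glass6, glass7, glass8 below 0.03 m/s); the robot touches nothing.
It fails at once if a tumbler in the rack topples or jumps: it leans more than 0.35 rad against the rack or leaves its floor by more than 30 mm (angle between the z axis of any of glass1, glass2, glass3, glass4, glass5, glass6, glass7, glass8 and the z axis of slot, either way round above 0.35 rad or z of any of glass1, glass2, glass3, glass4, glass5, glass6, glass7, glass8 in the frame of slot above 0.03 m).
It fails at once if the rack is jerked over: it turns faster than 2.5 rad/s (velocity of joint cradle above 2.5 rad/s or velocity of joint cradle below -2.5 rad/s).
It fails at once if the spray bottle, brush or bowl is moved more than 30 mm (distance of any of spray, brush, bowl from where it was at the start of the episode above 0.03 m).
It also fails if it takes over 51 s, if anything falls off the work surface, if the arm or the gripper's body presses on something with over 40 N, if the wrist force passes 120 N, or if a joint passes its speed limit or range.

## Working session

There is one attempt and no reset: what is moved stays moved. The work goes in short steps, Python scripts to look and compute and a tool call to move; the robot and the scene stay as the last step left them, time stands still between calls to the robot, and variables do not carry over. Pictures are saved under pics/ and viewed, and the job is handed in when it is done.

Besides the shell and the picture viewer there is one more tool, called by a JSON object that holds its "name" and its "arguments". apply_moves: Moves the arm, as the interface text tells. Its arguments: {"type":"object","properties":{"deltas":{"type":"array","items":{"type":"object","properties":{"tx":{"type":"number"},"ty":{"type":"number"},"tz":{"type":"number"},"turn":{"type":"number"},"gripper":{"type":"number"}}}},"newtons":{"type":"number"}},"required":["deltas"]}

```bash
mkdir -p pics; ls; python3 - <<'E'
from plant import r, capture, camera_info
import cv2,numpy as np
print(r.get_state())
for n in ("scene","side","wrist"):
    print(n,camera_info(n))
    p,d=capture(n); np.savez(f"pics/{n}0.npz",p=p,d=d)
    cv2.imwrite(f"pics/{n}0.png",p[:,:,::-1])
E
```

```text
pics
{'time_s': 0.0, 'joints': array([ 1.65071701e+01,  2.05896465e+01,  6.33106183e-01, -1.94404461e-02,
       -7.01372690e+01, -1.65061951e+01]), 'qd': array([-0.05801353, -0.07825861, -0.02704636,  0.03798537, -0.14638946,
       -0.0849807 ]), 'joint_torque': array([-8.00930356e-04, -5.82726967e+01,  2.93058443e+01,  6.99745238e+00,
        6.93249181e-03, -2.06530804e-04]), 'tcp_pos': array([ 6.74524039e-01, -2.98966093e-05,  2.42639937e-01]), 'eef_rot': array([-8.99048639e+01,  9.13325807e-03,  8.99943624e+01]), 'contact_force': array([-0.2407379 , -0.41786175, -0.57407875]), 'moment': array([ 0.01217986, -0.00687327, -0.0093218 ]), 'gripper_width': 0.08779732173737723}
scene {'K': array([[552.89258716,   0.        , 328.93080898],
       [  0.        , 552.89258716, 245.00171513],
       [  0.        ,   0.        ,   1.        ]]), 'eye': array([1.04501247, 0.48511139, 1.34600375]), 'orientation': array([ 32.81992087,  -0.49965228, 133.83278438])}
side {'K': array([[459.20699434,   0.        , 314.03143089],
       [  0.        , 459.20699434, 242.34702625],
       [  0.        ,   0.        ,   1.        ]]), 'eye': array([ 0.46673022, -0.84871204,  0.9439081 ]), 'orientation': array([47.26738213,  1.09489077, -4.21874382])}
wrist {'K': array([[337.66566823,   0.        , 326.44927381],
       [  0.        , 337.66566823, 242.57400658],
       [  0.        ,   0.        ,   1.        ]]), 'tool_from_camera': array([[-1.08149527e-03, -9.60581676e-01, -2.77995815e-01,
        -7.59397910e-02],
       [ 1.04106402e-04,  2.77995868e-01, -9.60582264e-01,
        -1.40033445e-01],
       [ 9.99999410e-01, -1.06780632e-03, -2.00648515e-04,
        -7.72716667e-04],
       [ 0.00000000e+00,  0.00000000e+00,  0.00000000e+00,
         1.00000000e+00]])}
```

View pics/scene0.png

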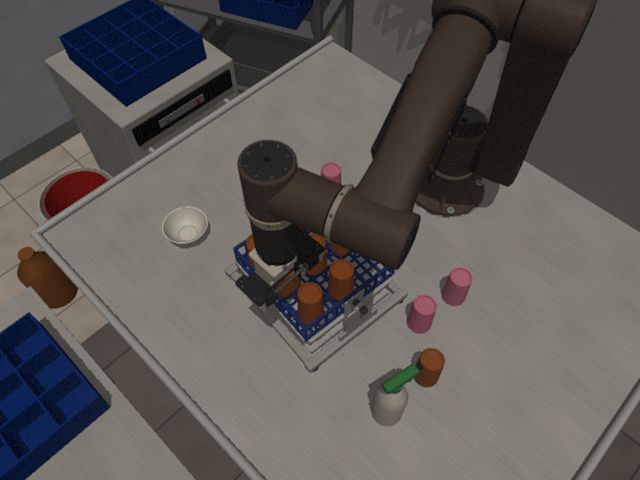

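View pics/side0.png

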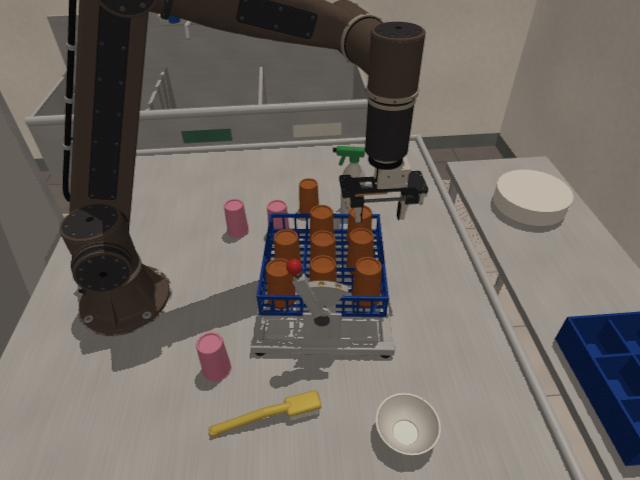

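View pics/wrist0.png

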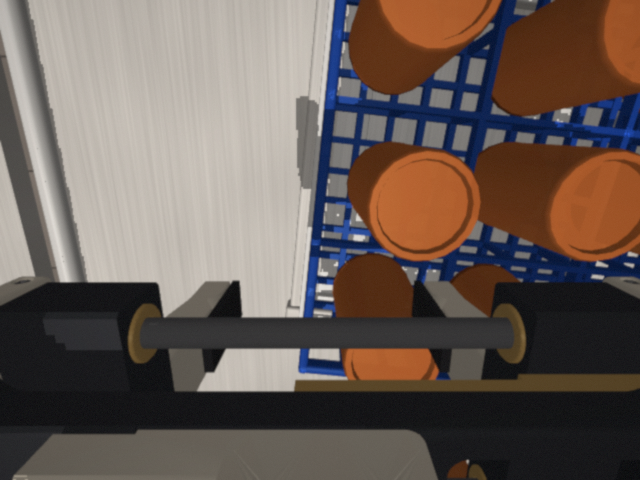

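The loose amber tumbler is at scene (430,367) and side (308,195), beside the spray. The lookalikes are the pink tumblers at scene (422,314), (457,287) and (331,175), and the orange bottle off the table at (50,280). The red knob is at side (294,267). Next I measure these positions.

```bash
cat > h.py <<'E'
import numpy as np,cv2
from scipy.spatial.transform import Rotation as R
from plant import r,capture,camera_info
def Tcam(n,st=None):
    i=camera_info(n)
    if n=='wrist':
        T=np.eye(4);T[:3,:3]=R.from_euler('xyz',st['eef_rot'],degrees=True).as_matrix();T[:3,3]=st['tcp_pos']
        return T@i['tool_from_camera'],i['K']
    T=np.eye(4);T[:3,:3]=R.from_euler('xyz',i['orientation'],degrees=True).as_matrix();T[:3,3]=i['eye'];return T,i['K']
def cloud(d,T,K):
    v,u=np.mgrid[:480,:640]
    P=np.stack([(u-K[0,2])/K[0,0]*d,-(v-K[1,2])/K[1,1]*d,-d],-1)
    return P@T[:3,:3].T+T[:3,3]
def plane(u,v,T,K,z):
    ray=T[:3,:3]@np.array([(u-K[0,2])/K[0,0],-(v-K[1,2])/K[1,1],-1]);return T[:3,3]+ray*(z-T[2,3])/ray[2]
def ray(u,v,T,K):
    a=T[:3,:3]@np.array([(u-K[0,2])/K[0,0],-(v-K[1,2])/K[1,1],-1]);return a/np.linalg.norm(a)
def fitcircle(P):
    A=np.c_[2*P,np.ones(len(P))];x=np.linalg.lstsq(A,(P**2).sum(1),rcond=None)[0];return x[0],x[1],np.sqrt(x[2]+x[0]**2+x[1]**2)
E
python3 - <<'E'
from h import *
st=r.get_state()
for n in ('scene','side','wrist'):
    f=np.load(f'pics/{n}0.npz');p,d=f['p'],f['d'];T,K=Tcam(n,st);C=cloud(d,T,K)
    hsv=cv2.cvtColor(p,cv2.COLOR_RGB2HSV)
    ms={'amber':((5,120,60),(16,255,255)),'pink':((160,60,60),(178,170,255)),'red':((0,180,60),(4,255,255)),'red2':((175,180,60),(180,255,255)),'blue':((105,120,40),(125,255,255)),'green':((50,100,40),(80,255,255)),'yellow':((20,120,80),(32,255,255))}
    for k,(a,b) in ms.items():
        m=cv2.inRange(hsv,a,b)*(d>0)
        c,l,s,cc=cv2.connectedComponentsWithStats(m.astype(np.uint8))
        for i in range(1,c):
            if s[i,4]<60: continue
            P=C[l==i]; 
            if np.median(P[:,2])<0: continue
            print(n,k,cc[i].round(),s[i,4],'med',np.median(P,0).round(3),'zmax',np.percentile(P[:,2],98).round(3))
            if k=='amber':
                z=np.percentile(P[:,2],98); q=P[abs(P[:,2]-z)<.006]; print('   top',q.mean(0).round(3), np.ptp(q,axis=0).round(3))
E
```

```text
scene amber [318. 239.] 108 med [ 0.517 -0.043  0.212] zmax 0.594
   top [0.687 0.131 0.592] [0.004 0.021 0.007]
scene amber [250. 243.] 114 med [ 0.644 -0.155  0.212] zmax 0.471
   top [ 0.72  -0.018  0.469] [0.004 0.008 0.006]
scene amber [339. 249.] 119 med [ 0.473 -0.012  0.148] zmax 0.584
   top [0.674 0.164 0.583] [0.007 0.021 0.007]
scene amber [317. 267.] 162 med [ 0.547 -0.017  0.141] zmax 0.185
   top [ 0.528 -0.016  0.184] [0.005 0.001 0.002]
scene amber [341. 279.] 830 med [0.552 0.065 0.206] zmax 0.217
   top [0.543 0.056 0.214] [0.058 0.057 0.008]
scene amber [286. 278.] 61 med [ 0.65  -0.026  0.209] zmax 0.325
   top [0.671 0.025 0.326] [0.021 0.001 0.003]
scene amber [306. 299.] 1067 med [0.646 0.049 0.192] zmax 0.217
   top [0.639 0.046 0.214] [0.057 0.057 0.009]
scene amber [430. 367.] 765 med [0.533 0.341 0.098] zmax 0.107
   top [0.523 0.335 0.104] [0.058 0.057 0.009]
scene pink [332. 172.] 324 med [ 0.267 -0.236  0.101] zmax 0.108
scene pink [457. 286.] 833 med [0.31  0.254 0.089] zmax 0.107
scene pink [422. 314.] 844 med [0.437 0.238 0.094] zmax 0.107
scene blue
[... 1877 characters left out ...]
09
   top [0.639 0.017 0.208] [0.027 0.005 0.009]
wrist amber [481. 285.] 1651 med [0.557 0.028 0.137] zmax 0.169
   top [0.562 0.034 0.168] [0.008 0.008 0.012]
wrist amber [389. 364.] 2995 med [0.64  0.049 0.21 ] zmax 0.316
   top [ 0.661 -0.024  0.317] [0.02  0.002 0.003]
wrist amber [458. 470.] 249 med [0.513 0.306 0.064] zmax 0.074
   top [0.519 0.305 0.071] [0.022 0.006 0.007]
wrist blue [444. 130.] 16207 med [ 0.585 -0.092  0.151] zmax 0.168
wrist blue [542.   3.] 71 med [ 0.523 -0.173  0.107] zmax 0.11
wrist blue [525. 262.] 4685 med [0.516 0.01  0.128] zmax 0.158
wrist blue [319. 365.] 671 med [0.682 0.084 0.166] zmax 0.168
wrist blue [443. 375.] 69 med [0.587 0.093 0.164] zmax 0.271
```

```bash
python3 - <<'E'
from h import *
st=r.get_state();B=[];A=[]
for n in ('scene','side','wrist'):
    f=np.load(f'pics/{n}0.npz');p,d=f['p'],f['d'];T,K=Tcam(n,st);C=cloud(d,T,K)
    hsv=cv2.cvtColor(p,cv2.COLOR_RGB2HSV)
    m=(cv2.inRange(hsv,(105,120,40),(125,255,255))>0)&(d>0)&(C[...,2]>.163)&(C[...,2]<.172)
    P=C[m];P=P[(abs(P[:,0]-.53)<.25)&(abs(P[:,1]+.04)<.25)]
    print(n,len(P),cv2.minAreaRect(P[:,:2].astype(np.float32)),P[:,2].mean())
    B.append(P)
    m=(cv2.inRange(hsv,(5,120,60),(16,255,255))>0)&(d>0)&(C[...,2]>.206)&(C[...,2]<.22)
    A.append(C[m])
    if n=='side':
        m=(cv2.inRange(hsv,(0,150,50),(4,255,255))|cv2.inRange(hsv,(174,150,50),(180,255,255)))>0
        m[:, :270]=0;m[:,320:]=0;m[:250]=0;m[290:]=0
        P=C[m&(d>0)];
        from scipy.optimize import least_squares
        s=least_squares(lambda q:np.linalg.norm(P-q,axis=1)-.016,P.mean(0)+[0,.01,-.01],loss='soft_l1',f_scale=.002)
        print('knob',s.x,len(P),s.cost)
    if n!='side':
        g=(cv2.inRange(hsv,(50,100,40),(80,255,255))>0)&(C[...,2]>.15);G=C[g]
        if len(G):print('green ext',np.percentile(G,[2,98],axis=0).round(3))
B=np.vstack(B);q=B[:,:2]
print(cv2.minAreaRect(q.astype(np.float32)))
np.savez('pics/B.npz',B=B,A=np.vstack(A))
A=np.vstack(A)
# draw top view
im=np.full((600,600,3),255,np.uint8)
for P,c in ((A,(0,128,255)),(B,(255,0,0))):
    for x,y in P[:,:2]:
        cv2.circle(im,(int(300-(y+.04)*1200),int(300-(x-.54)*1200)),1,c,-1)
cv2.imwrite('pics/top.png',im)
E
```

```text
scene 501 ((0.5522892475128174, -0.043166160583496094), (0.2952563166618347, 0.2633686065673828), 83.84770202636719) 0.16686265434804393
green ext [[0.612 0.312 0.202]
 [0.691 0.345 0.232]]
side 795 ((0.5333184003829956, -0.043091610074043274), (0.2987086772918701, 0.29146987199783325), 83.67339324951172) 0.16608129217824155
knob [ 0.46155954 -0.21096195  0.29202595] 189 0.0012334807858192212
wrist 3681 ((0.6733896136283875, -0.013690590858459473), (0.1055876612663269, 0.26234957575798035), 18.34288215637207) 0.1667165915260173
((0.5357467532157898, -0.04322841763496399), (0.29879170656204224, 0.29659926891326904), 83.74263763427734)
```

View pics/top.png

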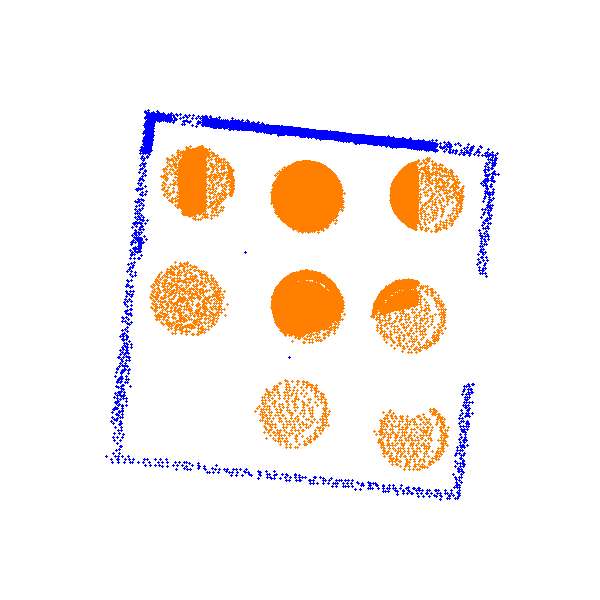

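Measured, in metres:
- **Tumbler:** at (0.523, 0.335), top at 0.105.
- **Spray:** about (0.655, 0.33), so I grip across y and turn the jaws 90°.
- **Rack:** centre (0.5345, -0.043), yaw -6.3°.
- **Slot:** (0.451, 0.061).
- **Knob:** measured (0.4616, -0.211, 0.292). The model predicts (0.4616, -0.212, 0.2935), so they agree.

I raise the arm first, then move over.

{"name": "apply_moves", "arguments": {"deltas": [{"ty":-0.045,"turn":0.1},{"ty":-0.09,"tz":0.02,"turn":0.22},{"ty":-0.09,"tz":0.05,"tx":0.035,"turn":0.36},{"ty":-0.09,"tz":0.08,"tx":0.07,"turn":0.5},{"ty":-0.09,"tz":0.11,"tx":0.11,"turn":0.64}]}}

```text
invalid input at $.deltas[0]: expected keys tx, ty, tz, turn, gripper
```

```bash
cat > go.py <<'E'
import sys
from h import *
# usage: go.py x y z toolz_angle_deg : shift and turn in tool axes now
st=r.get_state();Rm=R.from_euler('xyz',st['eef_rot'],degrees=True).as_matrix()
a=list(map(float,sys.argv[1:5]))
d=Rm.T@(np.array(a[:3])-st['tcp_pos'])
ang=np.degrees(np.arctan2(Rm[1,2],Rm[0,2]))
t=-(a[3]-ang);t=(t+180)%360-180
print('t',st['time_s'],'tcp',st['tcp_pos'].round(4),'ang',ang.round(2),'F',st['contact_force'].round(2),'w',round(st['gripper_width'],4),'j',st['joints'].round(1))
print('tx,ty,tz',d.round(4),'turn',np.radians(t).round(4), 'axes x',Rm[:,0].round(4),'z',Rm[:,2].round(4))
E
python3 go.py 0.523 0.335 0.2 90
```

```text
t 0.15 tcp [ 0.6747 -0.      0.2429] ang 180.0 F [ 1.17  0.07 -0.1 ] w 0.0872 j [ 16.5  20.6   0.6  -0.  -70.1 -16.5]
tx,ty,tz [0.335  0.043  0.1516] turn 1.5707 axes x [ 1.e-04  1.e+00 -1.e-04] z [-1.0e+00  1.0e-04  1.2e-03]
```

{"name": "apply_moves", "arguments": {"deltas": [{"tx":0,"ty":-0.045,"tz":0,"turn":0.1,"gripper":0.087},{"tx":0,"ty":-0.09,"tz":0.02,"turn":0.22,"gripper":0.087},{"tx":0.035,"ty":-0.09,"tz":0.05,"turn":0.36,"gripper":0.087},{"tx":0.07,"ty":-0.09,"tz":0.08,"turn":0.5,"gripper":0.087},{"tx":0.11,"ty":-0.09,"tz":0.11,"turn":0.64,"gripper":0.087}]}}

```text
time_s: 0.65
tcp_pos: [0.5649, 0.1089, 0.3336]
eef_rot: [-90.0, -0.0, 53.2]
contact_force: [0.1, 1.5, 0.3]
gripper_width: 0.0873
```

```bash
python3 go.py 0.523 0.335 0.3 90
```

```text
t 0.65 tcp [0.5649 0.1089 0.3336] ang 143.24 F [0.05 1.51 0.34] w 0.0873 j [ 30.4   8.5  -3.8  -0.  -77.7 -67.1]
tx,ty,tz [0.156  0.0337 0.1688] turn 0.9292 axes x [5.985e-01 8.011e-01 3.000e-04] z [-8.011e-01  5.985e-01  2.000e-04]
```

{"name": "apply_moves", "arguments": {"deltas": [{"tx":0.03,"ty":0,"tz":0.032,"turn":0.15,"gripper":0.087},{"tx":0.062,"ty":0,"tz":0.067,"turn":0.3,"gripper":0.087},{"tx":0.094,"ty":0,"tz":0.101,"turn":0.45,"gripper":0.087},{"tx":0.125,"ty":0,"tz":0.135,"turn":0.6,"gripper":0.087},{"tx":0.156,"ty":0,"tz":0.169,"turn":0.75,"gripper":0.087}]}}

```text
time_s: 1.15
tcp_pos: [0.5217, 0.3361, 0.3336]
eef_rot: [-90.0, 0.0, 11.1]
contact_force: [2.2, -0.1, -0.3]
gripper_width: 0.0871
```

{"name": "apply_moves", "arguments": {"deltas": [{"tx":0,"ty":0.0,"tz":0,"turn":0.12,"gripper":0.087},{"tx":0,"ty":0.0,"tz":0,"turn":0.18,"gripper":0.087}]}}

```text
time_s: 1.35
tcp_pos: [0.5218, 0.3359, 0.3327]
eef_rot: [-90.1, 0.1, 1.0]
contact_force: [-0.3, 0.2, 0.3]
gripper_width: 0.0869
```

```bash
python3 go.py 0.523 0.335 0.083 90; python3 - <<'E'
from h import *
st=r.get_state();p,d=capture('wrist');T,K=Tcam('wrist',st);C=cloud(d,T,K)
cv2.imwrite('pics/w1.png',p[:,:,::-1])
hsv=cv2.cvtColor(p,cv2.COLOR_RGB2HSV)
m=(cv2.inRange(hsv,(5,120,60),(16,255,255))>0)&(C[...,2]>.096)&(C[...,2]<.112)
P=C[m];P=P[np.hypot(P[:,0]-.523,P[:,1]-.335)<.06];print(len(P),P.mean(0),np.ptp(P,axis=0), cv2.minEnclosingCircle(P[:,:2].astype(np.float32)))
g=(cv2.inRange(hsv,(50,100,40),(80,255,255))>0)&(C[...,2]>.15);print(np.percentile(C[g],[2,98],axis=0).round(3))
E
```

```text
t 1.35 tcp [0.5218 0.3359 0.3327] ang 91.0 F [-0.3   0.21  0.32] w 0.0869 j [  50.8   13.1    1.8   -0.   -78.8 -139.8]
tx,ty,tz [ 0.0015  0.2497 -0.0007] turn 0.0175 axes x [ 0.9998  0.0175 -0.0011] z [-0.0175  0.9998 -0.001 ]
2086 [0.51951981 0.3353884  0.10068878] [0.05679546 0.05576918 0.01004067] ((0.5195181369781494, 0.33542338013648987), 0.029047498479485512)
[[0.498 0.313 0.193]
 [0.653 0.345 0.396]]
```

View pics/w1.png

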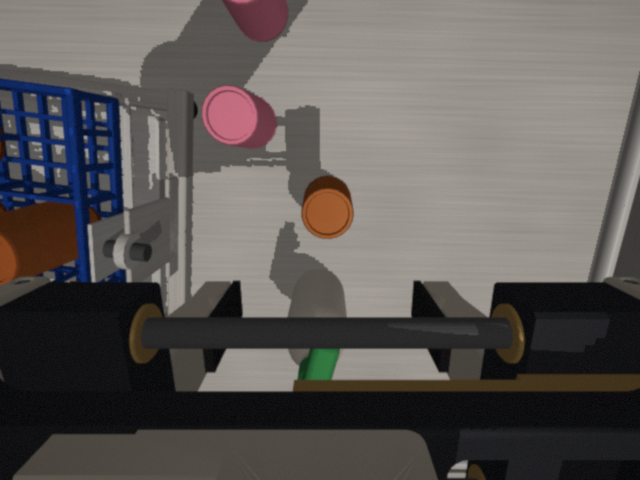

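The wrist view shows the amber tumbler at (328,213) and the spray head behind it at (320,355). I descend to grip at about 82 mm height.

{"name": "apply_moves", "arguments": {"deltas": [{"tx":0,"ty":0.04,"tz":0,"turn":0.01,"gripper":0.087},{"tx":-0.001,"ty":0.085,"tz":0,"turn":0.017,"gripper":0.087},{"tx":-0.001,"ty":0.13,"tz":0,"turn":0.017,"gripper":0.087},{"tx":-0.001,"ty":0.17,"tz":0,"turn":0.017,"gripper":0.087},{"tx":-0.001,"ty":0.2,"tz":0,"turn":0.017,"gripper":0.087}]}}

```text
time_s: 1.9
tcp_pos: [0.5207, 0.3331, 0.1308]
eef_rot: [-90.1, 0.1, 0.2]
contact_force: [-0.2, -0.1, 0.1]
gripper_width: 0.0871
```

{"name": "apply_moves", "arguments": {"deltas": [{"tx":0,"ty":0.03,"tz":0,"turn":0,"gripper":0.087},{"tx":0,"ty":0.052,"tz":0,"turn":0,"gripper":0.087},{"tx":0,"ty":0.052,"tz":0,"turn":0,"gripper":0.087}]}}

```text
time_s: 2.2
tcp_pos: [0.52, 0.3323, 0.0781]
eef_rot: [-90.3, 0.3, 0.2]
contact_force: [0.5, -0.9, -0.1]
gripper_width: 0.087
```

```bash
python3 go.py 0.521 0.3355 0.080 90
```

```text
t 2.2 tcp [0.52   0.3323 0.0781] ang 90.17 F [ 0.52 -0.89 -0.13] w 0.087 j [ 5.070e+01  2.390e+01 -1.800e+01 -1.000e-01 -4.850e+01 -1.405e+02]
tx,ty,tz [ 0.001  -0.0019  0.0031] turn 0.003 axes x [ 1.      0.0029 -0.0045] z [-0.003   1.     -0.0044]
```

{"name": "apply_moves", "arguments": {"deltas": [{"tx":0.001,"ty":-0.002,"tz":0.003,"turn":0,"gripper":0.087},{"tx":0.001,"ty":-0.002,"tz":0.003,"turn":0,"gripper":0.075},{"tx":0.001,"ty":-0.002,"tz":0.003,"turn":0,"gripper":0.066},{"tx":0.001,"ty":-0.002,"tz":0.003,"turn":0,"gripper":0.05},{"tx":0.001,"ty":-0.002,"tz":0.003,"turn":0,"gripper":0.05}], "newtons": 12}}

```text
time_s: 2.7
tcp_pos: [0.5227, 0.3374, 0.0844]
eef_rot: [-90.0, -0.0, 0.2]
contact_force: [-0.5, 0.9, 3.5]
gripper_width: 0.0604
```

{"name": "apply_moves", "arguments": {"deltas": [{"tx":0,"ty":0,"tz":0,"turn":0,"gripper":0.05},{"tx":0,"ty":0,"tz":0,"turn":0,"gripper":0.05}]}}

```text
time_s: 2.9
tcp_pos: [0.5228, 0.3374, 0.0843]
eef_rot: [-90.0, -0.0, 0.2]
contact_force: [-2.4, -0.4, 6.8]
gripper_width: 0.0607
```

```bash
python3 go.py 0.521 0.3355 0.30 90
```

```text
t 2.9 tcp [0.5228 0.3374 0.0843] ang 90.17 F [-2.38 -0.37  6.78] w 0.0607 j [  50.8   23.7  -17.3    0.   -48.9 -140.6]
tx,ty,tz [-0.0016 -0.2157 -0.0018] turn 0.0029 axes x [1.0e+00 2.9e-03 7.0e-04] z [-2.9e-03  1.0e+00  4.0e-04]
```

{"name": "apply_moves", "arguments": {"deltas": [{"tx":0,"ty":-0.02,"tz":0,"turn":0,"gripper":0.05},{"tx":0,"ty":-0.06,"tz":0,"turn":0,"gripper":0.05},{"tx":0,"ty":-0.1,"tz":0,"turn":0,"gripper":0.05},{"tx":0,"ty":-0.14,"tz":0,"turn":0,"gripper":0.05},{"tx":0,"ty":-0.18,"tz":0,"turn":0,"gripper":0.05}]}}

```text
time_s: 3.4
tcp_pos: [0.5222, 0.337, 0.2649]
eef_rot: [-90.0, 0.0, 0.1]
contact_force: [1.0, 1.1, -1.4]
gripper_width: 0.0608
```

{"name": "apply_moves", "arguments": {"deltas": [{"tx":0,"ty":-0.03,"tz":-0.01,"turn":0,"gripper":0.05},{"tx":-0.01,"ty":-0.045,"tz":-0.04,"turn":-0.05,"gripper":0.05},{"tx":-0.02,"ty":-0.045,"tz":-0.08,"turn":-0.15,"gripper":0.05},{"tx":-0.03,"ty":-0.045,"tz":-0.12,"turn":-0.25,"gripper":0.05},{"tx":-0.04,"ty":-0.045,"tz":-0.16,"turn":-0.36,"gripper":0.05}]}}

```text
time_s: 3.9
tcp_pos: [0.4821, 0.1758, 0.3083]
eef_rot: [-90.0, 0.0, 21.0]
contact_force: [0.6, -0.3, -1.4]
gripper_width: 0.061
```

```bash
python3 go.py 0.451 0.061 0.3 128.7
```

```text
t 3.9 tcp [0.4821 0.1758 0.3083] ang 111.04 F [ 0.57 -0.31 -1.37] w 0.061 j [  42.     3.   -13.3   -0.   -73.7 -110.9]
tx,ty,tz [-0.0702  0.0083 -0.0959] turn -0.3082 axes x [ 9.333e-01  3.590e-01 -3.000e-04] z [-3.590e-01  9.333e-01  2.000e-04]
```

{"name": "apply_moves", "arguments": {"deltas": [{"tx":-0.018,"ty":0,"tz":-0.025,"turn":-0.08,"gripper":0.05},{"tx":-0.036,"ty":0,"tz":-0.05,"turn":-0.16,"gripper":0.05},{"tx":-0.055,"ty":0,"tz":-0.075,"turn":-0.24,"gripper":0.05},{"tx":-0.07,"ty":0,"tz":-0.096,"turn":-0.308,"gripper":0.05},{"tx":-0.07,"ty":0,"tz":-0.096,"turn":-0.308,"gripper":0.05}]}}

```text
time_s: 4.4
tcp_pos: [0.4504, 0.0603, 0.3087]
eef_rot: [-90.0, -0.0, 38.4]
contact_force: [1.3, -0.3, -0.1]
gripper_width: 0.0607
```

```bash
python3 go.py 0.451 0.061 0.196 128.7;  python3 - <<'E'
from h import *
for n in ('wrist','side','scene'):
    st=r.get_state();p,d=capture(n);T,K=Tcam(n,st);C=cloud(d,T,K)
    np.savez(f'pics/{n}2.npz',p=p,d=d)
    cv2.imwrite(f'pics/{n}2.png',p[:,:,::-1])
    hsv=cv2.cvtColor(p,cv2.COLOR_RGB2HSV)
    m=(cv2.inRange(hsv,(5,120,60),(16,255,255))>0)&(np.hypot(C[...,0]-.451,C[...,1]-.061)<.05)&(C[...,2]>.18)
    P=C[m]
    if len(P):print(n,len(P),P.mean(0),np.percentile(P,[1,99],axis=0).round(4))
E
```

```text
t 4.4 tcp [0.4504 0.0603 0.3087] ang 128.44 F [ 1.26 -0.33 -0.1 ] w 0.0607 j [ 32.6  -3.2 -19.4  -0.  -73.7 -84.1]
tx,ty,tz [9.000e-04 1.127e-01 1.000e-04] turn -0.0046 axes x [7.833e-01 6.216e-01 3.000e-04] z [-6.216e-01  7.833e-01  3.000e-04]
wrist 14961 [0.43925712 0.05020078 0.31311668] [[0.4171 0.0266 0.2328]
 [0.4741 0.0836 0.3717]]
side 867 [0.44384683 0.03615418 0.28133691] [[0.4186 0.0242 0.228 ]
 [0.4772 0.0802 0.3291]]
scene 849 [0.46635026 0.07346107 0.29794976] [[0.4276 0.035  0.2314]
 [0.489  0.092  0.3867]]
```

View pics/side2.png

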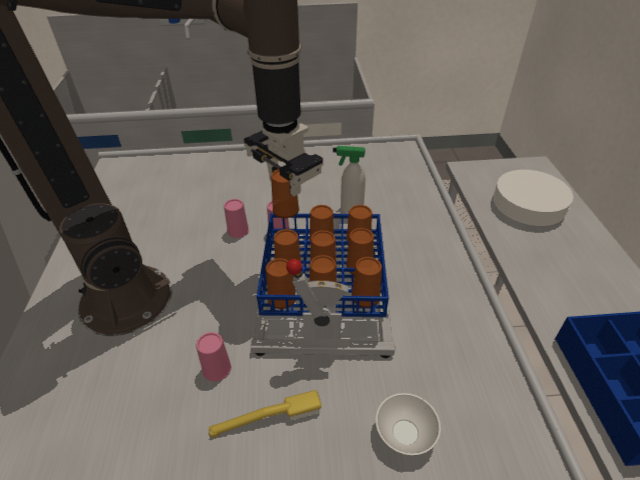

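View pics/wrist2.png

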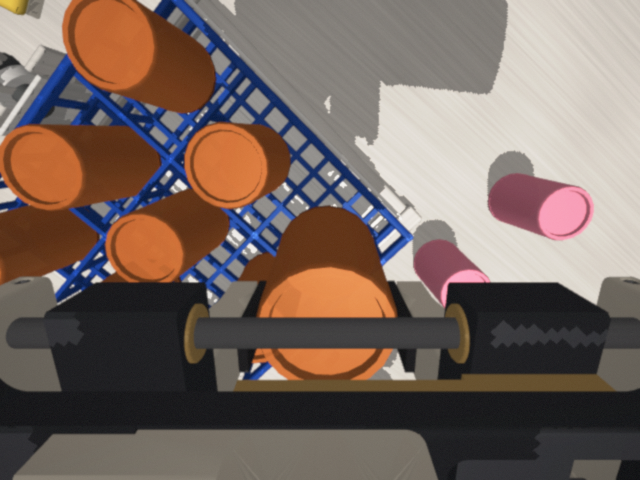

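```bash
python3 - <<'E'
from h import *
f=np.load('pics/wrist2.npz');p,d=f['p'],f['d'];st=r.get_state();T,K=Tcam('wrist',st);C=cloud(d,T,K)
print(plane(408,238,T,K,.168))
hsv=cv2.cvtColor(p,cv2.COLOR_RGB2HSV)
m=(cv2.inRange(hsv,(105,120,40),(125,255,255))>0)&(d>0)&(C[...,2]>.162)&(C[...,2]<.173)
P=C[m];
c=np.array([.5345,-.043]);a=np.radians(-6.26);X=np.array([np.cos(a),np.sin(a)]);Y=np.array([-X[1],X[0]])
q=np.c_[(P[:,:2]-c)@X,(P[:,:2]-c)@Y];print(np.percentile(q,[0.5,2,10,50,90,98,99.5],axis=0).round(4), P[:,2].mean())
n=q[(q[:,0]<-.13)];print(len(n),n.mean(0),np.polyfit(n[:,1],n[:,0],1))
n=q[(q[:,1]>.13)];print(len(n),n.mean(0) if len(n) else 0)
m=(cv2.inRange(hsv,(105,120,40),(125,255,255))>0)&(d>0)&(C[...,2]>.152)&(C[...,2]<.163)
P=C[m];q=np.c_[(P[:,:2]-c)@X,(P[:,:2]-c)@Y]
print(np.histogram(q[:,0],bins=np.arange(-.15,.15,.006)));print(np.histogram(q[:,1],bins=np.arange(-.15,.15,.006))[0])
E
```

```text
[0.41031703 0.11824387 0.168     ]
[[-0.1451 -0.1422]
 [-0.1449 -0.1414]
 [-0.1441 -0.1389]
 [-0.1404 -0.0266]
 [-0.0064  0.1438]
 [ 0.0508  0.1481]
 [ 0.0608  0.1491]] 0.1663411678536233
2693 [-0.14181192  0.01264518] [ 0.00534189 -0.14187947]
559 [-0.07990631  0.14445025]
(array([   0,   10,   84,   88,   97,   79,   85,   81,   76,   73,   72,
         67,   57,   63,   77,   76,  108, 1327,  117,  102,  106,  108,
        121,  105,  112,  108,   60,   62,   33,    0,    0,    1,  194,
        129,   39,   49,   41,   36,   35,   31,   33,   38,   32,   31,
         28,   30,   26,    5,    0]), array([-1.50000000e-01, -1.44000000e-01, -1.38000000e-01, -1.32000000e-01,
       -1.26000000e-01, -1.20000000e-01, -1.14000000e-01, -1.08000000e-01,
       -1.02000000e-01, -9.60000000e-02, -9.00000000e-02, -8.40000000e-02,
       -7.80000000e-02, -7.20000000e-02, -6.60000000e-02, -6.00000000e-02,
       -5.40000000e-02, -4.80000000e-02, -4.20000000e-02, -3.60000000e-02,
       -3.00000000e-02, -2.40000000e-02, -1.80000000e-02, -1.20000000e-02,
       -6.00000000e-03,  1.38777878e-16,  6.00000000e-03,  1.20000000e-02,
        1.80000000e-02,  2.40000000e-02,  3.00000000e-02,  3.60000000e-02,
        4.20000000e-02,  4.80000000e-02,  5.40000000e-02,  6.00000000e-02,
        6.60000000e-02,  7.20000000e-02,  7.80000000e-02,  8.40000000e-02,
        9.00000000e-02,  9.60000000e-02,  1.02000000e-01,  1.08000000e-01,
        1.14000000e-01,  1.20000000e-01,  1.26000000e-01,  1.32000000e-01,
        1.38000000e-01,  1.44000000e-01]))
[   0    0  413   43   49   56   58   54   55   51   56   56   97  105
  100  105   99 1020  680   46   17    0    0    0    0    0    0    7
   36   42   38   44   40  754   41   39   38   26    0    0    0    0
    0    0    0    0    0    0   59]
```

Two checks of the slot agree within about 3 mm. I lower the tumbler now.

{"name": "apply_moves", "arguments": {"deltas": [{"tx":0.002,"ty":0.02,"tz":0,"turn":-0.004,"gripper":0.05},{"tx":0.002,"ty":0.045,"tz":0,"turn":-0.004,"gripper":0.05},{"tx":0.002,"ty":0.07,"tz":0,"turn":-0.004,"gripper":0.05},{"tx":0.002,"ty":0.09,"tz":0,"turn":-0.004,"gripper":0.05},{"tx":0.002,"ty":0.1,"tz":0,"turn":-0.004,"gripper":0.05}]}}

```text
time_s: 5.05
tcp_pos: [0.4525, 0.0642, 0.2066]
eef_rot: [-90.0, 0.2, 38.7]
contact_force: [0.1, 0.5, -0.8]
gripper_width: 0.0608
```

{"name": "apply_moves", "arguments": {"deltas": [{"tx":0,"ty":0.002,"tz":0,"turn":0,"gripper":0.05},{"tx":0,"ty":0.004,"tz":0,"turn":0,"gripper":0.05},{"tx":0,"ty":0.006,"tz":0,"turn":0,"gripper":0.05}]}}

```text
time_s: 5.35
tcp_pos: [0.4538, 0.0643, 0.2034]
eef_rot: [-90.0, -0.1, 38.7]
contact_force: [0.3, -0.5, -0.7]
gripper_width: 0.0603
```

```bash
python3 go.py 0.452 0.062 0.1943 128.7
```

```text
t 5.35 tcp [0.4538 0.0643 0.2034] ang 128.67 F [ 0.32 -0.47 -0.65] w 0.0603 j [ 32.8   1.6 -29.    0.  -59.3 -84.2]
tx,ty,tz [-0.0029  0.0091 -0.0006] turn -0.0006 axes x [0.7808 0.6248 0.0016] z [-6.248e-01  7.808e-01 -4.000e-04]
```

{"name": "apply_moves", "arguments": {"deltas": [{"tx":-0.002,"ty":0.003,"tz":0,"turn":0,"gripper":0.05},{"tx":-0.003,"ty":0.005,"tz":0,"turn":0,"gripper":0.05},{"tx":-0.003,"ty":0.007,"tz":0,"turn":0,"gripper":0.05},{"tx":-0.003,"ty":0.007,"tz":0,"turn":0,"gripper":0.05}]}}

```text
time_s: 5.75
tcp_pos: [0.4507, 0.0619, 0.1955]
eef_rot: [-90.0, 0.0, 38.6]
contact_force: [0.2, -0.4, -1.3]
gripper_width: 0.0609
```

```bash
python3 go.py 0.452 0.062 0.1943 128.7
```

```text
t 5.75 tcp [0.4507 0.0619 0.1955] ang 128.65 F [ 0.23 -0.37 -1.26] w 0.0609 j [ 32.7   1.7 -30.   -0.  -58.3 -84.1]
tx,ty,tz [ 0.0011  0.0012 -0.0007] turn -0.0009 axes x [ 0.781   0.6245 -0.    ] z [-0.6245  0.781   0.    ]
```

{"name": "apply_moves", "arguments": {"deltas": [{"tx":0,"ty":0.001,"tz":0,"turn":0,"gripper":0.05},{"tx":0,"ty":0.002,"tz":0,"turn":0,"gripper":0.05},{"tx":0,"ty":0.002,"tz":0,"turn":0,"gripper":0.05}]}}

```text
time_s: 6.05
tcp_pos: [0.451, 0.0619, 0.1938]
eef_rot: [-90.0, -0.0, 38.7]
contact_force: [0.3, -0.7, 0.6]
gripper_width: 0.0614
```

```bash
python3 go.py 0.452 0.062 0.1943 128.7
```

```text
t 6.05 tcp [0.451  0.0619 0.1938] ang 128.66 F [ 0.33 -0.72  0.55] w 0.0614 j [ 32.8   1.8 -30.1   0.  -58.  -84.1]
tx,ty,tz [ 0.0008 -0.0005 -0.0005] turn -0.0007 axes x [7.808e-01 6.247e-01 3.000e-04] z [-6.247e-01  7.808e-01 -4.000e-04]
```

{"name": "apply_moves", "arguments": {"deltas": [{"tx":0,"ty":0.001,"tz":0,"turn":0,"gripper":0.05},{"tx":0,"ty":0.001,"tz":0,"turn":0,"gripper":0.05}]}}

```text
time_s: 6.25
tcp_pos: [0.4512, 0.0619, 0.1931]
eef_rot: [-90.0, -0.0, 38.7]
contact_force: [-1.2, -1.4, 4.8]
gripper_width: 0.061
```

```bash
python3 go.py 0.452 0.062 0.1943 128.7
```

```text
t 6.25 tcp [0.4512 0.0619 0.1931] ang 128.67 F [-1.24 -1.36  4.84] w 0.061 j [ 32.7   1.9 -30.2   0.  -57.9 -84.1]
tx,ty,tz [ 0.0007 -0.0012 -0.0004] turn -0.0006 axes x [7.808e-01 6.248e-01 5.000e-04] z [-6.248e-01  7.808e-01 -6.000e-04]
```

Contact force is about 5 N, so the tumbler is on the floor. I release it gently and rise.

{"name": "apply_moves", "arguments": {"deltas": [{"tx":0,"ty":0,"tz":0,"turn":0,"gripper":0.064},{"tx":0,"ty":0,"tz":0,"turn":0,"gripper":0.07},{"tx":0,"ty":0,"tz":0,"turn":0,"gripper":0.078},{"tx":0,"ty":0,"tz":0,"turn":0,"gripper":0.08},{"tx":0,"ty":0,"tz":0,"turn":0,"gripper":0.08}]}}

```text
time_s: 6.75
tcp_pos: [0.4508, 0.062, 0.1925]
eef_rot: [-90.0, 0.0, 38.7]
contact_force: [-0.6, 0.2, 0.1]
gripper_width: 0.0799
```

{"name": "apply_moves", "arguments": {"deltas": [{"tx":0,"ty":-0.01,"tz":0,"turn":0,"gripper":0.08},{"tx":0,"ty":-0.03,"tz":0,"turn":0,"gripper":0.08},{"tx":0,"ty":-0.06,"tz":0,"turn":0,"gripper":0.08},{"tx":0,"ty":-0.1,"tz":0,"turn":0,"gripper":0.08},{"tx":0,"ty":-0.15,"tz":0,"turn":0,"gripper":0.08}]}}

```text
time_s: 7.25
tcp_pos: [0.4499, 0.0615, 0.3438]
eef_rot: [-90.0, 0.1, 38.7]
contact_force: [2.2, 0.4, -0.1]
gripper_width: 0.0802
```

```bash
cat > chk.py <<'E'
from h import *
import sys
from scipy.optimize import least_squares
for n in ('side','wrist'):
    st=r.get_state();p,d=capture(n);T,K=Tcam(n,st);C=cloud(d,T,K)
    np.savez(f'pics/{n}{sys.argv[1]}.npz',p=p,d=d,T=T);cv2.imwrite(f'pics/{n}{sys.argv[1]}.png',p[:,:,::-1])
    hsv=cv2.cvtColor(p,cv2.COLOR_RGB2HSV)
    m=(cv2.inRange(hsv,(5,120,60),(16,255,255))>0)&(d>0)&(np.hypot(C[...,0]-.451,C[...,1]-.061)<.045)&(C[...,2]>.206)&(C[...,2]<.23)
    P=C[m]
    if len(P):print(n,'tumbler top',len(P),P.mean(0).round(4),np.ptp(P,axis=0).round(3))
    if n=='side':
        m=((cv2.inRange(hsv,(0,150,50),(4,255,255))|cv2.inRange(hsv,(174,150,50),(180,255,255)))>0)&(d>0)&(C[...,2]>.26)&(C[...,2]<.35)
        P=C[m]
        if len(P)>20:
            s=least_squares(lambda q:np.linalg.norm(P-q,axis=1)-.016,P.mean(0)+[0,.01,-.01],loss='soft_l1',f_scale=.002);print('knob',s.x.round(4),len(P))
E
python3 chk.py 3; python3 go.py 0.4616 -0.2115 0.36 83.74
```

```text
side tumbler top 279 [0.448  0.0572 0.2092] [0.055 0.064 0.009]
knob [ 0.459  -0.2095  0.292 ] 217
wrist tumbler top 3472 [0.448  0.0589 0.2093] [0.058 0.058 0.009]
t 7.35 tcp [0.4535 0.0624 0.3502] ang 128.69 F [-0.16  0.37 -1.83] w 0.0799 j [ 32.8  -4.2 -15.2   0.2 -78.4 -84.1]
tx,ty,tz [-0.1647 -0.0106 -0.2189] turn 0.7845 axes x [0.7805 0.625  0.0107] z [-0.625   0.7806 -0.004 ]
```

View pics/side3.png

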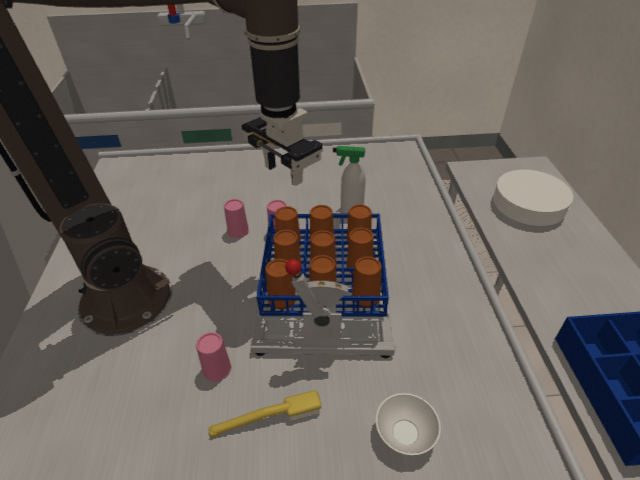

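The side view shows all nine ambers in the rack, with the ninth at (286,215), about 4 mm off the slot centre. The knob is at (293,267). Next I go above the knob.

{"name": "apply_moves", "arguments": {"deltas": [{"tx":-0.03,"ty":-0.02,"tz":-0.04,"turn":0.14,"gripper":0.07},{"tx":-0.06,"ty":-0.02,"tz":-0.08,"turn":0.28,"gripper":0.07},{"tx":-0.09,"ty":-0.02,"tz":-0.12,"turn":0.42,"gripper":0.07},{"tx":-0.12,"ty":-0.02,"tz":-0.16,"turn":0.56,"gripper":0.07},{"tx":-0.145,"ty":-0.02,"tz":-0.195,"turn":0.7,"gripper":0.07}]}}

```text
time_s: 7.85
tcp_pos: [0.4589, -0.183, 0.3638]
eef_rot: [-90.0, -0.1, -1.8]
contact_force: [1.0, 0.5, 0.8]
gripper_width: 0.07
```

{"name": "apply_moves", "arguments": {"deltas": [{"tx":-0.0,"ty":0,"tz":-0.02,"turn":0.08,"gripper":0.07},{"tx":0,"ty":0,"tz":-0.032,"turn":0.085,"gripper":0.07},{"tx":0,"ty":0,"tz":-0.032,"turn":0.085,"gripper":0.07}]}}

```text
time_s: 8.15
tcp_pos: [0.4584, -0.2138, 0.3628]
eef_rot: [-90.0, 0.0, -6.3]
contact_force: [-0.6, -0.5, -0.8]
gripper_width: 0.0702
```

```bash
python3 go.py 0.460 -0.2115 0.293 83.74; python3 chk.py 4; python3 - <<'E'
from h import *
f=np.load('pics/wrist4.npz');p,d,T=f['p'],f['d'],f['T'];K=camera_info('wrist')['K'];C=cloud(d,T,K)
hsv=cv2.cvtColor(p,cv2.COLOR_RGB2HSV)
m=((cv2.inRange(hsv,(0,150,50),(4,255,255))|cv2.inRange(hsv,(174,150,50),(180,255,255)))>0)
c,l,s,cc=cv2.connectedComponentsWithStats(m.astype(np.uint8))
for i in range(1,c):
    if s[i,4]>60:
        print(cc[i],s[i], plane(*cc[i],T,K,.292)); P=C[l==i]
        from scipy.optimize import least_squares
        q=least_squares(lambda q:np.linalg.norm(P-q,axis=1)-.016,P.mean(0)-[0,0,.01],loss='soft_l1',f_scale=.002);print(q.x)
E
```

```text
t 8.15 tcp [ 0.4584 -0.2138  0.3628] ang 83.7 F [-0.57 -0.47 -0.75] w 0.0702 j [ -2.7   1.   -8.5   0.  -80.5 -93.6]
tx,ty,tz [0.0013 0.0698 0.0025] turn -0.0007 axes x [ 9.940e-01 -1.097e-01 -1.000e-04] z [ 1.097e-01  9.940e-01 -1.000e-04]
knob [ 0.4594 -0.2108  0.2915] 114
wrist tumbler top 1946 [0.449  0.0459 0.2092] [0.059 0.036 0.008]
[331.49280576 263.76019185] [ 309  241   46   46 1668] [ 0.46017462 -0.21046099  0.292     ]
[ 0.46027822 -0.21046103  0.29146798]
```

View pics/wrist4.png

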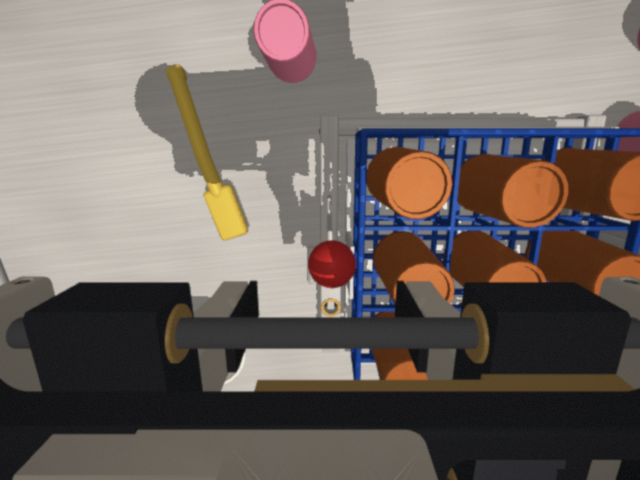

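The wrist view shows the knob at (331,264), between the fingers, and the next hole's bushing below it at (331,306). I descend.

{"name": "apply_moves", "arguments": {"deltas": [{"tx":0.001,"ty":0.02,"tz":0.003,"turn":0,"gripper":0.07},{"tx":0.001,"ty":0.04,"tz":0.003,"turn":0,"gripper":0.07},{"tx":0.001,"ty":0.058,"tz":0.003,"turn":0,"gripper":0.07},{"tx":0.001,"ty":0.069,"tz":0.003,"turn":0,"gripper":0.07},{"tx":0.001,"ty":0.069,"tz":0.003,"turn":0,"gripper":0.06}]}}

```text
time_s: 8.75
tcp_pos: [0.4595, -0.2089, 0.2925]
eef_rot: [-90.0, 0.1, -6.2]
contact_force: [1.1, -0.7, -0.5]
gripper_width: 0.0662
```

```bash
python3 go.py 0.4602 -0.2105 0.292 83.74
```

```text
t 8.75 tcp [ 0.4595 -0.2089  0.2925] ang 83.8 F [ 1.12 -0.68 -0.52] w 0.0662 j [ -2.1   2.6 -15.7  -0.  -71.7 -94.1]
tx,ty,tz [ 0.0009  0.0005 -0.0015] turn 0.0011 axes x [ 0.9942 -0.1079 -0.002 ] z [1.079e-01 9.942e-01 2.000e-04]
```

Close on the knob.

{"name": "apply_moves", "arguments": {"deltas": [{"tx":0.001,"ty":0,"tz":-0.001,"turn":0,"gripper":0.05},{"tx":0.001,"ty":0,"tz":-0.001,"turn":0,"gripper":0.04},{"tx":0.001,"ty":0,"tz":-0.001,"turn":0,"gripper":0.034},{"tx":0.001,"ty":0,"tz":-0.001,"turn":0,"gripper":0.025},{"tx":0.001,"ty":0,"tz":-0.001,"turn":0,"gripper":0.025}], "newtons": 40}}

```text
time_s: 9.25
tcp_pos: [0.4611, -0.2102, 0.2939]
eef_rot: [-89.9, -0.1, -6.3]
contact_force: [-0.3, 6.8, 3.8]
gripper_width: 0.03
```

{"name": "apply_moves", "arguments": {"deltas": [{"tx":0,"ty":0,"tz":0,"turn":0,"gripper":0.02},{"tx":0,"ty":0,"tz":0,"turn":0,"gripper":0.02}]}}

```text
time_s: 9.45
tcp_pos: [0.4611, -0.2102, 0.294]
eef_rot: [-89.9, -0.1, -6.3]
contact_force: [0.1, 6.8, 2.9]
gripper_width: 0.03
```

```bash
python3 go.py 0.4602 -0.2105 0.292 83.74
```

```text
t 9.45 tcp [ 0.4611 -0.2102  0.294 ] ang 83.69 F [0.15 6.83 2.88] w 0.03 j [ -2.3   2.7 -15.4  -0.1 -71.8 -93.9]
tx,ty,tz [-0.0009  0.002  -0.0004] turn -0.0009 axes x [ 0.9939 -0.1099  0.001 ] z [0.1099 0.9939 0.0018]
```

{"name": "apply_moves", "arguments": {"deltas": [{"tx":-0.001,"ty":-0.003,"tz":0,"turn":0,"gripper":0.02},{"tx":-0.002,"ty":-0.006,"tz":0,"turn":0,"gripper":0.02},{"tx":-0.003,"ty":-0.009,"tz":0,"turn":0,"gripper":0.02},{"tx":-0.0045,"ty":-0.0125,"tz":0,"turn":0,"gripper":0.02},{"tx":-0.0045,"ty":-0.0125,"tz":0,"turn":0,"gripper":0.02}]}}

```text
time_s: 9.95
tcp_pos: [0.4566, -0.2096, 0.3053]
eef_rot: [-89.9, -0.0, -6.3]
contact_force: [3.6, 4.3, -7.9]
gripper_width: 0.0305
```

```bash
python3 go.py 0.4602 -0.2105 0.292 83.74; python3 chk.py 5
```

```text
t 9.95 tcp [ 0.4566 -0.2096  0.3053] ang 83.67 F [ 3.58  4.29 -7.93] w 0.0305 j [ -2.3   2.  -14.7  -0.1 -73.3 -94. ]
tx,ty,tz [ 0.0036  0.0133 -0.0005] turn -0.0012 axes x [ 9.939e-01 -1.103e-01  2.000e-04] z [0.1103 0.9939 0.0022]
```

View pics/side5.png

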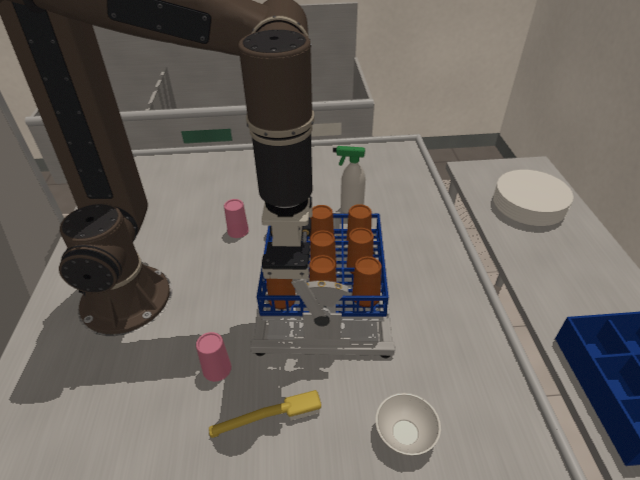

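The force of about 8.7 N along the lever means the pin is out roughly 13 mm. I swing the lever along the arc.

{"name": "apply_moves", "arguments": {"deltas": [{"tx":0.0057,"ty":-0.002,"tz":0,"turn":0,"gripper":0.02},{"tx":0.0114,"ty":-0.0037,"tz":0,"turn":0,"gripper":0.02},{"tx":0.0171,"ty":-0.0052,"tz":0,"turn":0,"gripper":0.02},{"tx":0.0229,"ty":-0.0066,"tz":0,"turn":0,"gripper":0.02},{"tx":0.0288,"ty":-0.0077,"tz":0,"turn":0,"gripper":0.02}]}}

```text
time_s: 10.55
tcp_pos: [0.4842, -0.2127, 0.3121]
eef_rot: [-89.9, 0.2, -6.3]
contact_force: [0.1, 6.5, -9.4]
gripper_width: 0.03
```

```bash
python3 go.py 0.5153 -0.2180 0.315 83.74
```

```text
t 10.55 tcp [ 0.4842 -0.2127  0.3121] ang 83.66 F [ 0.05  6.48 -9.4 ] w 0.03 j [ -2.6   4.6 -11.   -0.1 -74.6 -93.7]
tx,ty,tz [ 0.0315 -0.003  -0.0018] turn -0.0013 axes x [ 0.9939 -0.1103 -0.0042] z [0.1103 0.9939 0.0022]
```

{"name": "apply_moves", "arguments": {"deltas": [{"tx":0.0059,"ty":-0.0009,"tz":0,"turn":0,"gripper":0.02},{"tx":0.0118,"ty":-0.0017,"tz":0,"turn":0,"gripper":0.02},{"tx":0.0178,"ty":-0.0022,"tz":0,"turn":0,"gripper":0.02},{"tx":0.0237,"ty":-0.0025,"tz":0,"turn":0,"gripper":0.02},{"tx":0.0297,"ty":-0.0026,"tz":0,"turn":0,"gripper":0.02}]}}

```text
time_s: 11.05
tcp_pos: [0.5133, -0.2159, 0.3144]
eef_rot: [-89.9, 0.3, -6.3]
contact_force: [-3.3, 6.6, -9.1]
gripper_width: 0.0298
```

{"name": "apply_moves", "arguments": {"deltas": [{"tx":0,"ty":0,"tz":0,"turn":0,"gripper":0.02},{"tx":0,"ty":0,"tz":0,"turn":0,"gripper":0.02}]}}

```text
time_s: 11.25
tcp_pos: [0.5142, -0.216, 0.3146]
eef_rot: [-89.9, 0.2, -6.3]
contact_force: [0.9, 6.2, -8.2]
gripper_width: 0.0299
```

```bash
python3 go.py 0.5146 -0.2180 0.315 83.74; python3 chk.py 6; python3 - <<'E'
from h import *
f=np.load('pics/side6.npz');p,d=f['p'],f['d'];T,K=Tcam('side');C=cloud(d,T,K)
hsv=cv2.cvtColor(p,cv2.COLOR_RGB2HSV)
c=np.array([.5345,-.043]);a=np.radians(-6.26);X=np.array([np.cos(a),np.sin(a)]);Y=np.array([-X[1],X[0]])
x=(C[...,:2]-c)@X;y=(C[...,:2]-c)@Y
# red; wall blue right side top
m=(cv2.inRange(hsv,(105,120,40),(125,255,255))>0)&(d>0)&(y<-.137)&(y>-.155)&(abs(x)<.2)&(C[...,2]>.05)
P=np.c_[x[m],C[...,2][m]]
print(len(P))
# top rail: for bins of x take max z
xs=[];zs=[]
for b in np.arange(-.14,.14,.01):
    q=P[(P[:,0]>b)&(P[:,0]<b+.01)]
    if len(q)>3: xs.append(b+.005);zs.append(q[:,1].max())
print(np.round(np.c_[xs,zs],3).tolist(), np.polyfit(xs,zs,1))
E
```

```text
t 11.25 tcp [ 0.5142 -0.216   0.3146] ang 83.67 F [ 0.9   6.19 -8.22] w 0.0299 j [ -2.8   7.4  -7.5  -0.1 -75.3 -93.5]
tx,ty,tz [ 0.0007 -0.0004 -0.0019] turn -0.0012 axes x [ 0.9939 -0.1102 -0.0036] z [0.1102 0.9939 0.002 ]
side tumbler top 124 [0.4514 0.036  0.2186] [0.044 0.045 0.024]
1035
[[-0.135, 0.213], [-0.125, 0.213], [-0.115, 0.209], [-0.105, 0.206], [-0.095, 0.203], [-0.085, 0.199], [-0.075, 0.197], [-0.065, 0.192], [-0.055, 0.183], [-0.045, 0.162], [0.035, 0.386], [0.045, 0.157], [0.055, 0.152], [0.065, 0.149], [0.075, 0.146], [0.085, 0.142], [0.095, 0.139], [0.105, 0.135], [0.115, 0.132], [0.125, 0.13], [0.135, 0.125], [0.145, 0.124]] [-0.29417794  0.17934905]
```

View pics/side6.png

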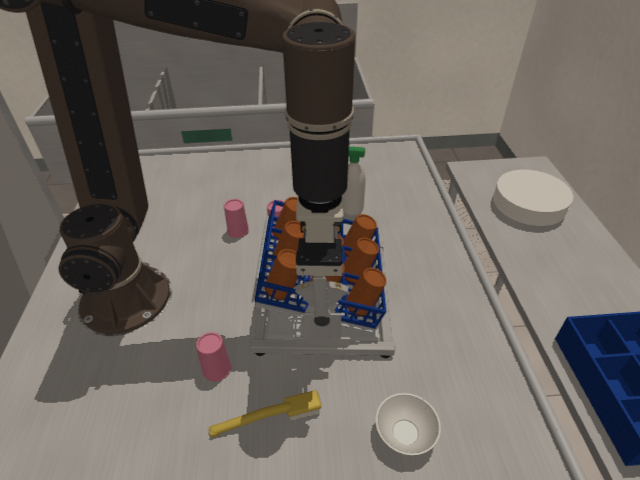

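View pics/wrist6.png

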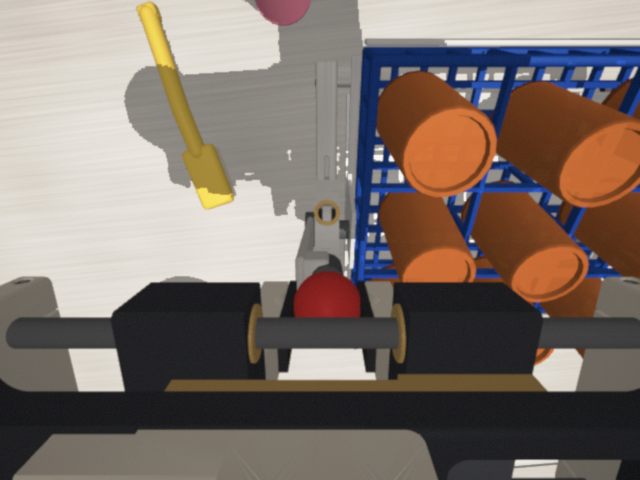

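```bash
cat > tilt.py <<'E'
from h import *
import sys
c=np.array([.5345,-.043]);a=np.radians(-6.26);X=np.array([np.cos(a),np.sin(a)]);Y=np.array([-X[1],X[0]])
T,K=Tcam('side')
for s in sys.argv[1:]:
    f=np.load(f'pics/side{s}.npz');p,d=f['p'],f['d'];C=cloud(d,T,K)
    hsv=cv2.cvtColor(p,cv2.COLOR_RGB2HSV)
    x=(C[...,:2]-c)@X;y=(C[...,:2]-c)@Y;z=C[...,2]
    m=(cv2.inRange(hsv,(105,120,40),(125,255,255))>0)&(d>0)&(y<-.137)&(y>-.155)&(abs(x)<.16)&(z>.05)&(z<.25)
    xs=[];zs=[]
    for u in np.unique(np.nonzero(m)[1]):
        v=np.nonzero(m[:,u])[0][0]; xs.append(x[v,u]);zs.append(z[v,u])
    xs=np.array(xs);zs=np.array(zs)
    k=np.ones(len(xs),bool)
    for _ in range(8):
        q=np.polyfit(xs[k],zs[k],1);e=zs-np.polyval(q,xs);k=abs(e)<max(.003,1.5*np.median(abs(e[k])))
    print(s,'tilt',-np.arctan(q[0]).round(4),k.sum(),len(xs))
    # amber tops: plane fit of the visible tops
E
python3 tilt.py 0 3 5 6
```

```text
0 tilt 0.0003 88 105
3 tilt -0.0131 87 104
5 tilt -0.0156 90 104
6 tilt 0.3243 80 99
```

The tilt measures 0.324, about 1° short because of the initial play of -0.014. I move a little further.

{"name": "apply_moves", "arguments": {"deltas": [{"tx":0.0015,"ty":0,"tz":0,"turn":0,"gripper":0.02},{"tx":0.003,"ty":0,"tz":0,"turn":0,"gripper":0.02},{"tx":0.003,"ty":0,"tz":0,"turn":0,"gripper":0.02}]}}

```text
time_s: 11.65
tcp_pos: [0.5164, -0.2162, 0.3144]
eef_rot: [-89.9, 0.3, -6.3]
contact_force: [-0.5, 5.6, -8.6]
gripper_width: 0.03
```

```bash
python3 go.py 0.5146 -0.2180 0.315 83.74; python3 chk.py 7; python3 tilt.py 7
```

```text
t 11.65 tcp [ 0.5164 -0.2162  0.3144] ang 83.67 F [-0.47  5.63 -8.55] w 0.03 j [ -2.8   7.7  -7.2  -0.1 -75.4 -93.5]
tx,ty,tz [-0.0016 -0.0006 -0.002 ] turn -0.0012 axes x [ 0.9939 -0.1103 -0.005 ] z [0.1103 0.9939 0.0021]
side tumbler top 124 [0.4522 0.0361 0.2183] [0.047 0.042 0.024]
7 tilt 0.3375 73 99
```

The tilt is 0.3375, within 0.7° of the hole. I ease the pin in.

{"name": "apply_moves", "arguments": {"deltas": [{"tx":0.0005,"ty":0.002,"tz":0,"turn":0,"gripper":0.02},{"tx":0.001,"ty":0.004,"tz":0,"turn":0,"gripper":0.02},{"tx":0.001,"ty":0.006,"tz":0,"turn":0,"gripper":0.02},{"tx":0.001,"ty":0.008,"tz":0,"turn":0,"gripper":0.02},{"tx":0.001,"ty":0.01,"tz":0,"turn":0,"gripper":0.02}]}}

```text
time_s: 12.25
tcp_pos: [0.5181, -0.2165, 0.3061]
eef_rot: [-89.9, 0.1, -6.3]
contact_force: [-2.2, 10.7, 7.1]
gripper_width: 0.0301
```

{"name": "apply_moves", "arguments": {"deltas": [{"tx":0,"ty":0.001,"tz":0,"turn":0,"gripper":0.02},{"tx":0,"ty":0.002,"tz":0,"turn":0,"gripper":0.02},{"tx":0,"ty":0.002,"tz":0,"turn":0,"gripper":0.02}]}}

```text
time_s: 12.55
tcp_pos: [0.5192, -0.2167, 0.306]
eef_rot: [-89.9, -0.1, -6.3]
contact_force: [-0.8, 10.0, 6.2]
gripper_width: 0.0301
```

```bash
python3 go.py 0.5146 -0.2180 0.304 83.74; python3 chk.py 8; python3 tilt.py 8
```

```text
t 12.55 tcp [ 0.5192 -0.2167  0.306 ] ang 83.72 F [-0.79  9.96  6.19] w 0.0301 j [ -2.8   7.9  -8.1  -0.1 -73.9 -93.5]
tx,ty,tz [-0.0045  0.002  -0.0018] turn -0.0003 axes x [ 0.994  -0.1094  0.0019] z [0.1094 0.994  0.001 ]
side tumbler top 133 [0.4526 0.0363 0.2189] [0.045 0.041 0.024]
8 tilt 0.3537 77 99
```

The pin is in the hole: the TCP dropped more than 8 mm and now meets a firm stop. I back off the push slightly and release.

{"name": "apply_moves", "arguments": {"deltas": [{"tx":-0.001,"ty":-0.001,"tz":0,"turn":0,"gripper":0.02},{"tx":-0.001,"ty":-0.001,"tz":0,"turn":0,"gripper":0.036},{"tx":-0.001,"ty":-0.001,"tz":0,"turn":0,"gripper":0.05},{"tx":-0.001,"ty":-0.001,"tz":0,"turn":0,"gripper":0.06},{"tx":-0.001,"ty":-0.001,"tz":0,"turn":0,"gripper":0.06}]}}

```text
time_s: 13.15
tcp_pos: [0.5176, -0.2178, 0.3057]
eef_rot: [-90.0, -0.0, -6.3]
contact_force: [0.3, 0.1, -0.1]
gripper_width: 0.0545
```

{"name": "apply_moves", "arguments": {"deltas": [{"tx":0,"ty":-0.01,"tz":0,"turn":0,"gripper":0.06},{"tx":0,"ty":-0.035,"tz":0,"turn":0,"gripper":0.06},{"tx":0,"ty":-0.075,"tz":0,"turn":0,"gripper":0.06},{"tx":-0.04,"ty":-0.1,"tz":0,"turn":0,"gripper":0.06},{"tx":-0.08,"ty":-0.1,"tz":0,"turn":0,"gripper":0.06}]}}

```text
time_s: 13.65
tcp_pos: [0.4387, -0.2093, 0.4093]
eef_rot: [-90.1, -0.3, -6.3]
contact_force: [-0.4, -0.3, 0.2]
gripper_width: 0.0599
```

```bash
python3 go.py 0.5146 -0.2180 0.304 83.74; python3 chk.py 9; python3 tilt.py 9;python3 - <<'E'
from h import *
p,d=capture('scene');cv2.imwrite('pics/scene9.png',p[:,:,::-1])
E
```

```text
t 13.65 tcp [ 0.4387 -0.2093  0.4093] ang 83.67 F [-0.45 -0.3   0.18] w 0.0599 j [ -2.2  -1.7  -5.5   0.1 -86.  -94.2]
tx,ty,tz [ 7.590e-02  1.057e-01 -1.000e-04] turn -0.0012 axes x [ 0.9939 -0.1102  0.0049] z [ 0.1102  0.9939 -0.0016]
side tumbler top 21 [0.4799 0.0311 0.2181] [0.018 0.043 0.022]
knob [ 0.5144 -0.2155  0.3023] 214
wrist tumbler top 1319 [0.4513 0.0397 0.2181] [0.052 0.046 0.024]
9 tilt 0.3472 78 99
```

View pics/side9.png

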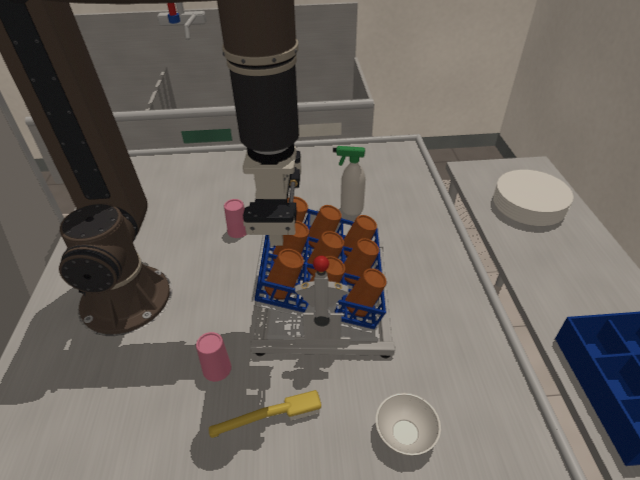

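View pics/scene9.png

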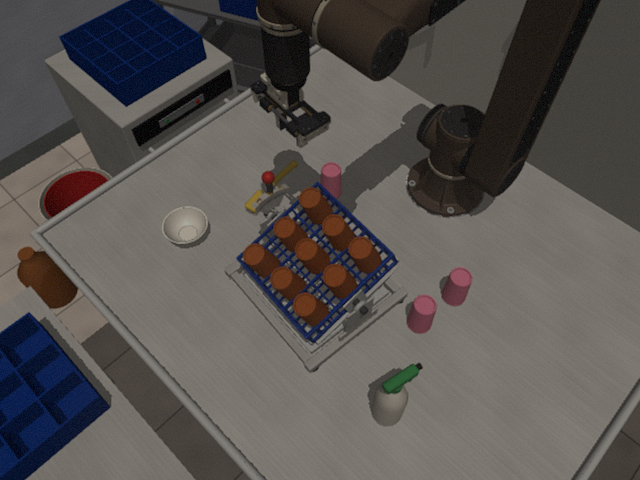

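The scene view shows all nine ambers parallel and seated, the loose one at (364,254). The knob is at side (321,264), at home height, and the bystanders are where they were. I hold still briefly, then hand in.

{"name": "apply_moves", "arguments": {"deltas": [{"tx":0,"ty":0,"tz":0,"turn":0,"gripper":0.06},{"tx":0,"ty":0,"tz":0,"turn":0,"gripper":0.06},{"tx":0,"ty":0,"tz":0,"turn":0,"gripper":0.06},{"tx":0,"ty":0,"tz":0,"turn":0,"gripper":0.06},{"tx":0,"ty":0,"tz":0,"turn":0,"gripper":0.06}]}}

```text
time_s: 14.3
tcp_pos: [0.4383, -0.2086, 0.4049]
eef_rot: [-90.0, 0.1, -6.3]
contact_force: [-0.1, -0.5, 0.5]
gripper_width: 0.0602
```

```bash
python3 chk.py 10; python3 tilt.py 10; python3 -c "
from plant import r
print(r.close_job())"
```

```text
side tumbler top 25 [0.4794 0.0289 0.2181] [0.01  0.007 0.023]
knob [ 0.5143 -0.2156  0.3021] 217
wrist tumbler top 1365 [0.4517 0.0394 0.2181] [0.053 0.046 0.024]
10 tilt 0.3465 80 99
the job is handed in; nothing more can be done
None
```

The job is done and handed in at about 14.5 s on the robot's clock, well under 51 s. The close call reports no verdict.

- **Tumbler:** I set it mouth down in the empty near-left compartment with the rack level. Before the tilt it measured about 4 mm off the slot's centre. I did not measure its place in the slot again after the tilt. The last scene picture shows it seated.
- **Pin and lever:** I pulled the knob out about 13 mm, judged from a spring force of 8.7 N. The swing first stopped about 1° short, because the lever had started at the edge of its play, so I moved it 3 mm further. I then eased the pin in and let go.
- **Last checks:**
  - The rack's tilt was 0.3465 rad (0.349 wanted).
  - The knob measured 302 mm high (303 mm with the pin home), and was steady over two pictures.
  - All nine ambers looked seated, the spray, brush and bowl were in place by eye, and the gripper was clear.
- **A disagreement:** while I still held the knob, the gripper stopped about 2 mm above where I expected the home position, pressing down with 6 N. I took that as the ball having slipped slightly in the grip, and the knob's height after release agrees with the pin being home.

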